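Pin a monitor-arm strut in its stand and draw its rod half out

TASK

Push the stand's headed locking pin fully home, so that it passes through the strut's foot. Then grip the black knob on top of the strut, pull the piston rod straight up 40 mm out of its barrel with the strut kept upright, and finish still holding it there in the gripper: the rod springs back if let go. Do not disturb the dish of screws or the precision screwdriver lying by the stand.

Things in the scene. Friction and masses are not known exactly. Their poses are not given: they have to be found in the camera images.
- stand: Fixed holding stand: dark steel base plate 62 x 125 x 8 mm carrying a grey fork of two cheeks (tops 54 mm high) and a guide block 28 x 20 x 38 mm (top 46 mm high, its centre 65 mm along +y). Origin: on the table surface, midway between the cheeks, right under the strut's axis. z up; y runs parallel to the pin, towards its head. The plate reaches 79 mm along +y and 46 mm along -y.
- pin (a joint): How far the captive locking pin is pushed in, m: 0 fully out, 0.052 fully home with its head against the guide block. Starts between 0 and 0.014. It slides only along the stand's -y direction (pushed from the head) with about 3 N of friction and stays where it is left. Steel, shank 8 mm diameter, 98 mm long.
- pin_head (a point): Centre of the outer flat face of the pin's round steel head (20 mm diameter, 8 mm thick), the face to push on; 30 mm above the table. It lies on the stand's y axis, 135 mm along +y minus the pin's joint value (83 mm when home).
- strut: Loose monitor-arm lift strut, about 0.25 kg, standing upright in the fork: flat steel lug 30 x 14 x 50 mm with a cross hole 11 mm in diameter, above it an aluminium barrel 32 mm in diameter from 50 to 125 mm and a dark gland 22 mm in diameter up to 132 mm (heights over its origin). Origin: centre of the lug's underside, 8 mm above the table; z along the strut, up. With the pin home it can still rise about 2 mm and rock a little about the pin.
- rod (a joint): How far the piston rod is drawn out of the barrel, m: 0 fully in (its start), 0.080 its full stroke, 0.040 asked for. Pulling takes about 6.5 N at the start, 8.5 N at 0.040; let go, it springs back in. Without the pin home the strut lifts out of the fork instead. Rod 10 mm in diameter; a dark ring round it shows just above the gland when the rod is 40 mm out.
- knob (a point): Centre of the round black knob on top of the rod: 22 mm in diameter, 26 mm tall, axis along the rod. It starts 159 mm above the strut's origin, i.e. 167 mm above the table; below the knob there is a steel collar 16 mm in diameter and 5 mm tall, then 9 mm of bare rod above the gland.
- magnet_dish: Bystander: round metal dish of black screws, 74 mm in diameter, 19 mm tall, beside the fork on the far side from the robot; origin at the centre of its underside.
- precision_driver: Bystander: slim light metal precision screwdriver, 11 x 142 x 11 mm, lying beside the fork on the robot's side; origin at the middle of its underside, its length along y.
Mind the look-alikes: they are no part of the job. Several things have the shape of the strut; the one meant has the colours described above.

How it is judged (in metres and radians):
On the way, in this order (a step that is already met when the one before it is completed fails the run):
1. the pin is pushed fully home through the strut's foot (value of joint pin above 0.049 m), for 0.2 s.
2. the rod is drawn 40 mm out (within 8 mm) (value of joint rod between 0.032 and 0.048 m), for 0.2 s.
At the end, for the whole second after the job is handed in: Finishes with the gripper holding the knob (grasp point within 30 mm of its centre, pressing over 2 N), the rod still and 32 to 48 mm out, the pin home within 3 mm, the strut in its fork (within 6 mm sideways, raised under 6 mm) and upright within 4 degrees (all of step 2 and value of joint pin above 0.049 m and velocity of joint rod between -0.01 and 0.01 m/s and angle between strut's own z axis and vertical below 0.07 rad and horizontal distance between strut and stand below 0.006 m and z of strut in the frame of stand between 0.005 and 0.014 m and contact force between the fingers and strut above 2 N and distance between the grasp point and knob below 0.03 m); the arm keeps its last pose, push and grip.
It fails at once if the rod is pulled or the strut lifted before the pin is home (value of joint pin below 0.045 m and (value of joint rod above 0.01 m or z of strut in the frame of stand above 0.018 m)).
It fails at once if the strut leans more than 8 degrees, so that the rod binds (angle between strut's own z axis and vertical above 0.14 rad).
It fails at once if the magnet dish is moved more than 20 mm (distance of magnet_dish from where it was at the start of the episode above 0.02 m).
It fails at once if the precision driver is moved more than 20 mm (distance of precision_driver from where it was at the start of the episode above 0.02 m).
It also fails if it takes over 45 s, if anything falls off the work surface, if the arm or the gripper's body presses on something with over 40 N, if the wrist force passes 120 N, or if a joint passes its speed limit or range.

ROBOT

A 6-joint arm with a two-finger parallel gripper is mounted at the origin on the work surface; the furniture and walls round the work are solid. World frame = base frame: x ahead of the robot, y to its left, z up, the work surface at z = 0. Lengths are in m, angles in degrees, forces in N, time in s.
With the tool pointing down it reaches from about 0.35 to 0.975 m from the base axis. Payload 4.9 kg.
Tool frame: the origin (TCP) lies between the finger pads; the fingertips stand 19 mm ahead of it and the grasp point (between the pads) is the TCP; z points along the fingers, y is the line along which they close (so a half turn about z gives the same grasp; the last joint's range is limited). The gripper opens to 85 mm and grips with 20 to 120 N. Pads are 22 mm wide; open, the fingers measure 114 mm over their backs; the gripper's body (76 mm by 85 mm) begins 54 mm behind the grasp point. The pads swing forward as they close: fully open they stand 13 mm farther back than shut.
Start: joints at [61.306, 3.019, 92.412, -0, 84.569, -6.818], TCP at [0.233, 0.58, 0.25] pointing down, gripper open.
Joint ranges: [-172.51, 172.51], [-57.92, 126.97], [3.15, 148.05], [-58.71, 238.71], [5.1, 150.11], [-179.66, 179.66]. Speed limits (degrees/s): [147.25, 147.25, 180, 180, 180, 180].

INTERFACE

Orientations are given as [roll, pitch, yaw] about the fixed x, y, z axes, in that order (R = Rz(yaw) Ry(pitch) Rx(roll)).
In Python, from station import env, optics, ticket gives the robot as it stands.
- The arm moves only by the tool play_rows, never from a script. Its argument "rows" is a list of rows, each a list of 7 numbers: the shift along the tool's x, y, z in units of 0.04 m (1.0 is 0.04 m), then the turn, a rotation vector about the tool's x, y, z in units of 0.08 rad (1.0 is 0.08 rad), then the closure, from -1 (fully open) to 1 (shut). In form: [[x, y, z, ax, ay, az, fingers], ...]. A call has exactly 10 rows; each row shifts and turns the commanded pose from where the row before left it, along the tool's axes as they then stand; what a row does not reach is not made up. A row lasts 1/12 s, in which the tool goes at most 41.7 mm and 7.16 degrees, less where a joint would pass 70% of its speed; a pose out of reach is approached as far as the arm can. A call with a number of a shift or a turn outside -1 to 1 is refused whole. A call with a gripper value outside its range is refused whole. The fingers move at their own pace and stop on an object; the grip force is fixed at half the most. Time passes only in rows, so rows that do not move let the fingers close, or fill a call up. It gives the time, the measured TCP pose, the force, the opening and the grip force at its end, in the units of the state.
- env.state(): the state, without advancing time (a new reading comes with each control period).
- optics.capture(name): name is "side" or "top" or "wrist"; returns the picture (420x560x3 uint8, blue, green, red); there is no depth.
- optics.calibration(name): a dict with "fovy" (degrees; the focal length in pixels is half the picture's height over the tangent of half this angle, whatever the lens; pixels are square), "cx", "cy" (the principal point, pixels), "rvec" (rotation vector, rad) and "tvec" (3), from world to camera coordinates, as OpenCV has them; the wrist camera has in their place "tool_from_camera" (4x4, takes a point from camera to tool coordinates, whose origin is the TCP and whose axes are the flange's). Camera axes: x right, y down, z forward; pixel columns grow to the right and rows downward; lengths in m; the calibration is good to about 2 mm. A picture is of the moment at which its call begins: read the wrist's pose just before it. calibration takes no time and is no camera call.
- ticket.job_done(): hands the job in; it is judged then, once.
Trained networks look in the newest picture that a camera, given by its name, has taken for a name from the list of things; names that differ only in an ending like _2 or _b are one class to them, and where a whole thing is asked for, a point or a joint stands for the part that bears it (a point fixed in the world has none). Each returns a list of dicts, best first, with "conf" (0 to 1); they miss things now and then, are a little off and sometimes report something else, mostly with a low value. They report only what shows in the picture. A call takes as long as a camera call. They do not tell look-alikes from the thing itself.
- optics.outline_of(camera, query): "mask" (420x560 bool, what is visible of it).
- optics.pinpoint(camera, query): "xyz" ([x, y, z] in m, in the coordinates of the camera as it stood for that picture, good to about 4 mm: a listed point, or the origin of a listed thing).
The state is a dict: "time_s": time; "q": joint angles; "qvel": joint speeds; "joint_torque": joint torques, N m; "ee_pos": TCP position; "tcp_rot": TCP orientation; "force": force on the tool from outside, world axes, zero at the start; "ft_torque": the same for the moment, N m; "width": finger opening in m; "grasp_force": force on a finger pad.
Only numpy, scipy, OpenCV 4.12 (cv2) and the standard library are available. Lean on these libraries where they do the work, as an engineer would, in place of code of your own. Each camera call takes 0.05 s, during which the arm holds its last target. There are 200 camera calls.

## Working session

There is one attempt and no reset: what is moved stays moved. The work goes in short steps, Python scripts to look and compute and a tool call to move; the robot and the scene stay as the last step left them, time stands still between calls to the robot, and variables do not carry over. Pictures are saved under pics/ and viewed, at most 10 in all, crops included, and the job is handed in when it is done.

Besides the shell and the picture viewer there is one more tool, called as name(argument=value, ...), one argument or row to a line, values as JSON. play_rows: Moves the arm, as the interface text tells. Its arguments: {"type":"object","properties":{"rows":{"type":"array"}},"required":["rows"]}

```bash
mkdir -p pics; cat > h.py <<'E'
from station import env, optics, ticket
import numpy as np, cv2
from scipy.spatial.transform import Rotation as R
def T(name):
    c=optics.calibration(name)
    M=np.eye(4)
    if name=='wrist':
        s=env.state(); M[:3,:3]=R.from_euler('xyz',s['tcp_rot'],degrees=True).as_matrix(); M[:3,3]=s['ee_pos']
        return M@np.array(c['tool_from_camera'])
    M[:3,:3]=R.from_rotvec(np.ravel(c['rvec'])).as_matrix(); M[:3,3]=np.ravel(c['tvec'])
    return np.linalg.inv(M)
def find(cam,qs,pic=None):
    M=T(cam); im=optics.capture(cam)
    if pic: cv2.imwrite('pics/'+pic,im)
    for q in qs:
        for d in optics.pinpoint(cam,q)[:4]:
            print(cam,q,round(d['conf'],2),np.round((M@np.append(d['xyz'],1))[:3],4))
    return im
E
python3 - <<'E'
from h import *
print(env.state())
for c in('top','side'): 
    print(T(c).round(2).tolist()); find(c,['stand','pin_head','strut','knob','magnet_dish','precision_driver'],c+'1.png')
a=np.hstack([cv2.resize(cv2.imread(f'pics/{c}1.png'),(560,420)) for c in('top','side')])
E
```

```text
{'time_s': 0.0, 'q': array([ 6.13066668e+01,  3.05924346e+00,  9.24931170e+01, -1.18117848e-04,
        8.45675043e+01, -6.82002012e+00]), 'qvel': array([-0.03752658,  0.00739735, -0.10129749,  0.06513442,  0.00820593,
       -0.01429905]), 'joint_torque': array([ 2.00478303e-04, -3.93701041e+01, -3.70169771e+01, -8.04427441e-05,
        7.37283641e-03, -4.66688405e-06]), 'ee_pos': array([0.23258272, 0.57948154, 0.24903081]), 'tcp_rot': array([-1.79880969e+02, -1.41173076e-02,  1.58126684e+02]), 'force': array([ 0.25532672,  0.41501698, -0.33877885]), 'ft_torque': array([-0.03057719, -0.04106383, -0.04269378]), 'grasp_force': 0.0, 'width': 0.08552435608465564}
[[0.0, -1.0, 0.08, 0.48], [-1.0, -0.01, -0.01, 0.02], [0.01, -0.08, -1.0, 0.95], [0.0, 0.0, 0.0, 1.0]]
top stand 0.98 [ 0.5553 -0.0896  0.0036]
top pin_head 0.7 [0.5268 0.0386 0.0322]
top strut 0.88 [ 0.5543 -0.0911  0.0093]
top strut 0.83 [ 0.5711 -0.2048  0.0036]
top strut 0.72 [ 0.4261 -0.0358  0.0022]
top strut 0.43 [ 0.5538 -0.0915  0.1661]
top knob 0.56 [ 0.566  -0.2012  0.1646]
top knob 0.47 [ 0.5534 -0.0907  0.1689]
top knob 0.43 [ 0.4288 -0.0351  0.1583]
top magnet_dish 0.6 [ 0.6613 -0.0951  0.0021]
top precision_driver 0.74 [ 0.4873 -0.1643 -0.0027]
top precision_driver 0.39 [ 0.5527 -0.0923  0.0094]
[[0.93, -0.12, 0.34, 0.2], [-0.36, -0.32, 0.88, -0.89], [0.0, -0.94, -0.34, 0.48], [0.0, 0.0, 0.0, 1.0]]
side stand 0.85 [ 0.5518 -0.0895 -0.0018]
side pin_head 0.47 [0.5214 0.0349 0.0287]
side strut 0.9 [ 0.5679 -0.205  -0.0032]
side strut 0.75 [ 0.4234 -0.0365  0.0007]
side strut 0.21 [ 0.5545 -0.0874  0.1653]
side knob 0.79 [ 0.5719 -0.2047  0.1573]
side knob 0.65 [ 0.4301 -0.037   0.1569]
side knob 0.51 [ 0.5519 -0.0924  0.1636]
side magnet_dish 0.72 [ 0.6598 -0.0958  0.0011]
side magnet_dish 0.5 [0.5235 0.0342 0.0266]
side precision_driver 0.42 [ 0.4891 -0.1603 -0.0005]
```

View pics/top1.png

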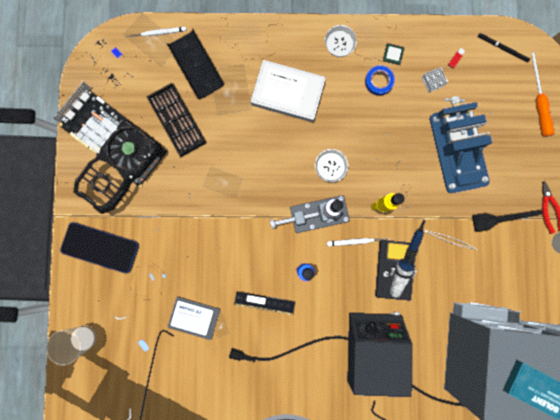

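View pics/side1.png

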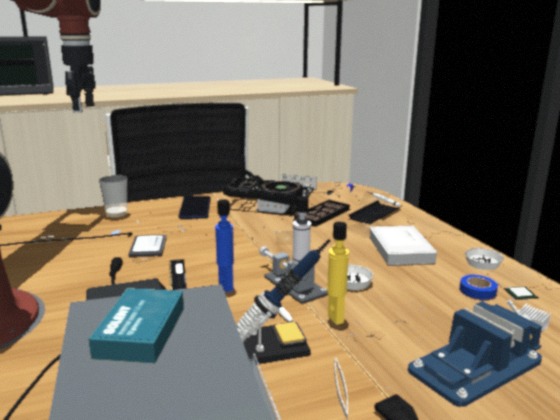

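The strut meant is the silver one in the stand, at about (333,207) in the top view, with the pin head at about (277,223). The blue one at (306,271) and the yellow one at (388,203) are look-alikes. The stand is yawed about 13°. I'll move toward a point beyond the pin head with the fingers shut.

play_rows(
  rows=[
    [-0.7,-0.57,0,0,0,0,1],
    [-0.7,-0.57,0,0,0,0,1],
    [-0.7,-0.57,0,0,0,0,1],
    [-0.7,-0.57,0,0,0,0,1],
    [-0.7,-0.57,0,0,0,0,1],
    [-0.7,-0.57,0,0,0,0,1],
    [-0.7,-0.57,0,0,0,0,1],
    [-0.7,-0.57,0,0,0,0,1],
    [-0.7,-0.57,0,0,0,0,1],
    [-0.7,-0.57,0,0,0,0,1],
  ],
)

```text
time_s: 1.53
ee_pos: [0.4083, 0.2625, 0.2506]
tcp_rot: [180.0, 0.0, 158.1]
force: [0.1, 0.2, -0.2]
width: -0.0
grasp_force: 0.0
```

play_rows(
  rows=[
    [0,0,0,0,0,1,1],
    [0,0,0,0,0,1,1],
    [0,0,0,0,0,1,1],
    [0,0,0,0,0,1,1],
    [0,0,0,0,0,1,1],
    [0,0,0,0,0,1,1],
    [0,0,0,0,0,1,1],
    [0,0,0,0,0,1,1],
    [0,0,0,0,0,1,1],
    [0,0,0,0,0,1,1],
  ],
)

```text
time_s: 2.37
ee_pos: [0.4078, 0.264, 0.2504]
tcp_rot: [180.0, 0.0, 112.1]
force: [-0.2, -0.7, 0.1]
width: -0.0001
grasp_force: 0.0
```

```bash
cat >> h.py <<'E'
def togo(p,yaw):
    s=env.state(); r=R.from_euler('xyz',s['tcp_rot'],degrees=True)
    d=r.inv().apply(np.array(p)-s['ee_pos'])/.04
    t=(r.inv()*R.from_euler('xyz',[180,0,yaw],degrees=True)).as_rotvec()/.08
    print('t',round(s['time_s'],2),'pos',s['ee_pos'].round(4),'rpy',s['tcp_rot'].round(1),'F',s['force'].round(1),'w',round(s['width'],4),'g',round(s['grasp_force'],1),'shift',d.round(2),'turn',t.round(2))
E
python3 - <<'E'
from h import *
togo([.516,.070,.25],103)
find('wrist',['stand','pin_head','knob'],'w1.png')
E
```

```text
t 2.37 pos [0.4078 0.264  0.2504] rpy [180.    0.  112.1] F [-0.2 -0.7  0.1] w -0.0001 g 0.0 shift [-5.51  0.69  0.01] turn [ 0.   -0.    1.98]
```

play_rows(
  rows=[
    [-0.9,0.11,0,0,0,0,1],
    [-0.9,0.11,0,0,0,0,1],
    [-0.9,0.11,0,0,0,0,1],
    [-0.9,0.12,0,0,0,0,1],
    [-0.9,0.12,0,0,0,0,1],
    [-0.9,0.12,0,0,0,0,1],
    [0,0,0,0,0,1,1],
    [0,0,0,0,0,1,1],
    [0,0,0,0,0,0,1],
    [0,0,0,0,0,0,1],
  ],
)

```text
time_s: 3.4
ee_pos: [0.5152, 0.0746, 0.2502]
tcp_rot: [-180.0, -0.0, 103.3]
force: [0.1, 0.2, 0.6]
width: 0.0001
grasp_force: 0.0
```

```bash
python3 - <<'E'
from h import *
togo([.516,.070,.034],103)
find('wrist',['stand','pin_head','knob','strut'],'w2.png')
E
```

```text
t 3.4 pos [0.5152 0.0746 0.2502] rpy [-180.    -0.   103.3] F [0.1 0.2 0.6] w 0.0001 g 0.0 shift [-0.12 -0.01  5.41] turn [-0.   -0.    0.06]
wrist pin_head 0.64 [0.525  0.0394 0.0322]
wrist knob 0.76 [ 0.4283 -0.0381  0.1557]
wrist strut 0.81 [ 0.4225 -0.0304  0.0006]
```

View pics/w2.png

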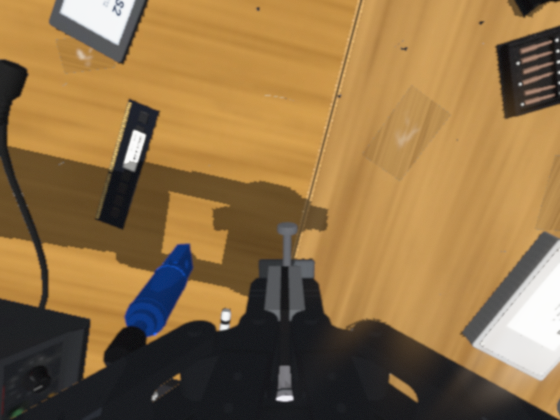

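The wrist picture shows the pin head at (287,228), in line with the tool's x axis, and nothing below the fingers. I'll go down beside it.

play_rows(
  rows=[
    [0,0,0.7,0,0,0,1],
    [0,0,0.7,0,0,0,1],
    [0,0,0.7,0,0,0,1],
    [0,0,0.7,0,0,0,1],
    [0,0,0.7,0,0,0,1],
    [0,0,0.7,0,0,0,1],
    [0,0,0.6,0,0,0,1],
    [0,0,0.6,0,0,0,1],
    [0,0,0,0,0,0,1],
    [0,0,0,0,0,0,1],
  ],
)

```text
time_s: 4.48
ee_pos: [0.5139, 0.0749, 0.0332]
tcp_rot: [-179.8, -0.0, 103.2]
force: [-0.1, -0.8, 0.5]
width: -0.0001
grasp_force: 0.0
```

```bash
python3 - <<'E'
from h import *
u=np.array([-.225,.974]); o=np.array([.5535,-.0905])
p=o+u*.094
togo([*p,.034],103)
find('side',['pin_head'])
find('top',['pin_head'])
E
```

```text
t 4.48 pos [0.5139 0.0749 0.0332] rpy [-179.8   -0.   103.2] F [-0.1 -0.8  0.5] w -0.0001 g 0.0 shift [-1.9   0.03 -0.02] turn [-0.04 -0.01  0.04]
side pin_head 0.5 [0.5227 0.0346 0.0294]
top pin_head 0.17 [ 0.5548 -0.0897  0.0072]
```

play_rows(
  rows=[
    [-0.17,0,0,0,0,0,1],
    [-0.17,0,0,0,0,0,1],
    [-0.17,0,0,0,0,0,1],
    [-0.17,0,0,0,0,0,1],
    [-0.17,0,0,0,0,0,1],
    [-0.17,0,0,0,0,0,1],
    [-0.17,0,0,0,0,0,1],
    [-0.17,0,0,0,0,0,1],
    [-0.1,0,0,0,0,0,1],
    [-0.1,0,0,0,0,0,1],
  ],
)

```text
time_s: 5.52
ee_pos: [0.5294, 0.0134, 0.0343]
tcp_rot: [-180.0, -0.0, 103.1]
force: [-0.8, 2.9, 2.9]
width: 0.0001
grasp_force: 1.6
```

```bash
python3 - <<'E'
from h import *
togo([.5323,.0011,.034],103)
find('side',['pin_head'],'s2.png')
E
```

```text
t 5.52 pos [0.5294 0.0134 0.0343] rpy [-180.    -0.   103.1] F [-0.8  2.9  2.9] w 0.0001 g 1.6 shift [-0.32 -0.    0.01] turn [-0.   -0.    0.02]
side pin_head 0.54 [0.5313 0.0022 0.0281]
```

play_rows(
  rows=[
    [-0.05,0,0,0,0,0,1],
    [-0.05,0,0,0,0,0,1],
    [-0.05,0,0,0,0,0,1],
    [-0.05,0,0,0,0,0,1],
    [-0.05,0,0,0,0,0,1],
    [-0.05,0,0,0,0,0,1],
    [0,0,0,0,0,0,1],
    [0,0,0,0,0,0,1],
    [0,0,0,0,0,0,1],
    [0,0,0,0,0,0,1],
  ],
)

```text
time_s: 6.45
ee_pos: [0.5319, 0.0021, 0.0341]
tcp_rot: [-180.0, 0.0, 103.1]
force: [-1.6, 2.2, -1.4]
width: 0.0001
grasp_force: 1.1
```

play_rows(
  rows=[
    [-0.03,0,0,0,0,0,1],
    [-0.03,0,0,0,0,0,1],
    [-0.03,0,0,0,0,0,1],
    [0,0,0,0,0,0,1],
    [0,0,0,0,0,0,1],
    [0,0,0,0,0,0,1],
    [0,0,0,0,0,0,1],
    [0,0,0,0,0,0,1],
    [0,0,0,0,0,0,1],
    [0,0,0,0,0,0,1],
  ],
)

```text
time_s: 7.28
ee_pos: [0.5319, 0.0019, 0.0341]
tcp_rot: [-179.9, -0.4, 103.1]
force: [-2.4, 15.0, 3.0]
width: -0.0001
grasp_force: 7.6
```

The push stopped hard at 15 N, where home was expected. I'll check it in the side picture.

```bash
python3 - <<'E'
from h import *
im=find('side',['pin_head','knob','strut'])
cv2.imwrite('pics/s3.png',cv2.resize(im[170:330,190:390],(800,640))[:600])
im=find('top',['knob','strut','stand'])
E
```

```text
side pin_head 0.51 [ 0.5302 -0.0108  0.0307]
side knob 0.7 [ 0.5562 -0.0895  0.1655]
side knob 0.67 [ 0.571  -0.2023  0.1558]
side knob 0.47 [ 0.4238 -0.0372  0.1581]
side strut 0.83 [ 0.4257 -0.0379 -0.0005]
side strut 0.75 [ 0.5699 -0.2027  0.002 ]
side strut 0.49 [ 0.5349 -0.0089  0.0297]
top knob 0.69 [ 0.5656 -0.204   0.1632]
top strut 0.9 [ 0.5676 -0.2052  0.0042]
top strut 0.47 [ 0.5558 -0.0886  0.0083]
top strut 0.41 [ 0.4298 -0.0332  0.0024]
top strut 0.38 [ 0.5554 -0.0912 -0.    ]
top stand 0.59 [ 0.49   -0.162  -0.0029]
top stand 0.47 [ 0.5582 -0.0897 -0.0008]
```

View pics/s3.png

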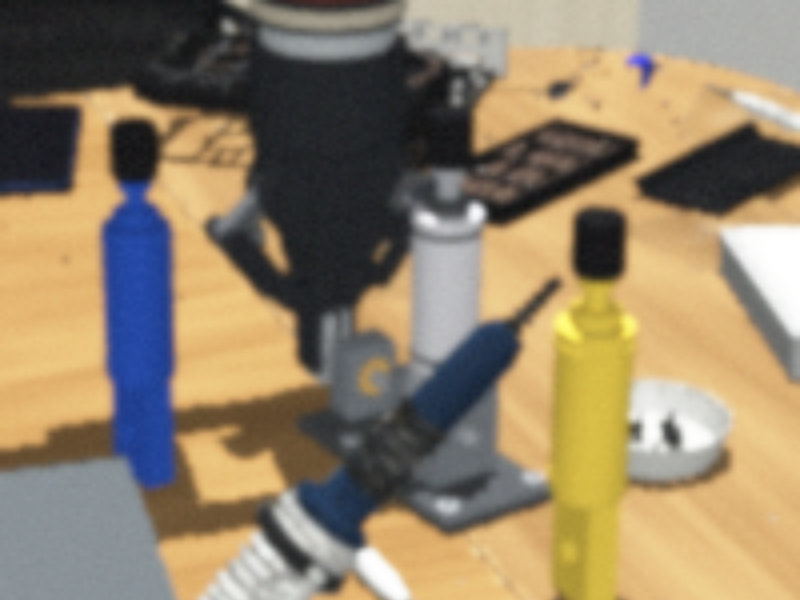

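The finger and head sit right against the guide block at about (330,380) in the crop, so the pin is home. The soldering iron is clear of the knob. I'll back off, rise, and open the gripper partly.

play_rows(
  rows=[
    [0.4,0,0,0,0,0,1],
    [0.3,0,0,0,0,0,1],
    [0,0,-0.7,0,0,0,1],
    [0,0,-0.9,0,0,0,1],
    [0,0,-0.9,0,0,0,1],
    [0,0,-0.9,0,0,0,1],
    [0,0,-0.9,0,0,0,1],
    [0,0,-0.9,0,0,0,0],
    [0,0,-0.3,0,0,0,-0.4],
    [0,0,0,0,0,0,-0.4],
  ],
)

```text
time_s: 8.52
ee_pos: [0.529, 0.0256, 0.2598]
tcp_rot: [179.5, 0.2, 103.1]
force: [-0.2, 0.6, 0.2]
width: 0.0356
grasp_force: 0.0
```

```bash
python3 - <<'E'
from h import *
togo([.5545,-.0905,.25],103)
find('wrist',['pin_head','knob','strut'],'w3.png')
E
```

```text
t 8.52 pos [0.529  0.0256 0.2598] rpy [179.5   0.2 103.1] F [-0.2  0.6  0.2] w 0.0356 g 0.0 shift [-2.97 -0.04  0.26] turn [0.12 0.05 0.03]
wrist pin_head 0.58 [ 0.5329 -0.0065  0.0306]
wrist knob 0.96 [ 0.4308 -0.0338  0.1576]
wrist knob 0.94 [ 0.5542 -0.0875  0.1707]
wrist strut 0.85 [ 0.5537 -0.0878  0.0091]
wrist strut 0.79 [ 0.5672 -0.1972 -0.0016]
wrist strut 0.68 [ 0.4255 -0.0311  0.0018]
```

View pics/w3.png

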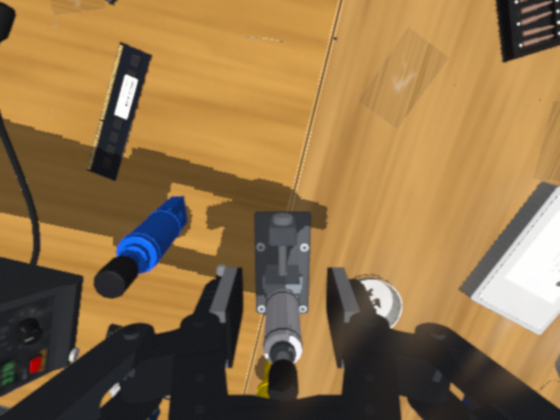

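The pin head is flush with the guide block at (283,220), and the knob at (283,378) is centred between the fingers. I'll move over the knob.

play_rows(
  rows=[
    [-0.6,0,0,0,0,0,-0.4],
    [-0.6,0,0,0,0,0,-0.4],
    [-0.6,0,0,0,0,0,-0.4],
    [-0.6,0,0,0,0,0,-0.4],
    [-0.57,-0.03,0,0,0,0,-0.4],
    [0,0,0,0,0,0,-0.4],
    [0,0,0,0,0,0,-0.4],
    [0,0,0,0,0,0,-0.4],
    [0,0,0,0,0,0,-0.4],
    [0,0,0,0,0,0,-0.4],
  ],
)

```text
time_s: 9.55
ee_pos: [0.5521, -0.089, 0.2538]
tcp_rot: [-180.0, -0.0, 103.2]
force: [0.0, -1.2, 0.6]
width: 0.0597
grasp_force: 0.0
```

```bash
python3 - <<'E'
from h import *
togo([.5545,-.0905,.171],103)
find('wrist',['knob'],'w4.png'); find('side',['knob'])
E
```

```text
t 9.55 pos [ 0.5521 -0.089   0.2538] rpy [-180.    -0.   103.2] F [ 0.  -1.2  0.6] w 0.0597 g 0.0 shift [-0.05  0.05  2.07] turn [-0.01 -0.01  0.04]
wrist knob 0.94 [ 0.4277 -0.0352  0.156 ]
wrist knob 0.94 [ 0.5707 -0.2054  0.1554]
wrist knob 0.93 [ 0.554  -0.0879  0.1686]
side knob 0.83 [ 0.4269 -0.0352  0.1562]
side knob 0.62 [ 0.5524 -0.0865  0.1675]
side knob 0.55 [ 0.5331 -0.0121  0.0259]
side knob 0.54 [ 0.5711 -0.206   0.1601]
```

play_rows(
  rows=[
    [0,0.05,0.4,0,0,0,-0.4],
    [0,0,0.4,0,0,0,-0.4],
    [0,0,0.4,0,0,0,-0.4],
    [0,0,0.4,0,0,0,-0.4],
    [0,0,0.3,0,0,0,-0.4],
    [0,0,0.15,0,0,0,-0.4],
    [0,0,0,0,0,0,-0.4],
    [0,0,0,0,0,0,0],
    [0,0,0,0,0,0,0.2],
    [0,0,0,0,0,0,0.3],
  ],
)

```text
time_s: 10.58
ee_pos: [0.555, -0.0897, 0.1737]
tcp_rot: [179.9, 0.1, 103.1]
force: [0.5, 0.3, -0.6]
width: 0.0301
grasp_force: 0.0
```

play_rows(
  rows=[
    [0,0,0,0,0,0,0.4],
    [0,0,0,0,0,0,0.5],
    [0,0,0,0,0,0,0.6],
    [0,0,0,0,0,0,1],
    [0,0,0,0,0,0,1],
    [0,0,0,0,0,0,1],
    [0,0,0,0,0,0,1],
    [0,0,0,0,0,0,1],
    [0,0,0,0,0,0,1],
    [0,0,0,0,0,0,1],
  ],
)

```text
time_s: 11.42
ee_pos: [0.555, -0.0897, 0.1735]
tcp_rot: [179.9, 0.1, 103.1]
force: [0.4, 0.4, 5.7]
width: 0.0199
grasp_force: 58.7
```

```bash
python3 - <<'E'
from h import *
togo([.554,-.089,.171],103)
im=find('side',['knob'])
cv2.imwrite('pics/s4.png',cv2.resize(im[170:330,190:390],(750,600)))
E
```

```text
t 11.42 pos [ 0.555  -0.0897  0.1735] rpy [1.799e+02 1.000e-01 1.031e+02] F [0.4 0.4 5.7] w 0.0199 g 58.7 shift [ 0.02 -0.02  0.06] turn [0.02 0.01 0.03]
side knob 0.83 [ 0.4261 -0.0376  0.1597]
side knob 0.81 [ 0.5706 -0.2048  0.1574]
side knob 0.59 [ 0.5535 -0.0869  0.1637]
```

View pics/s4.png

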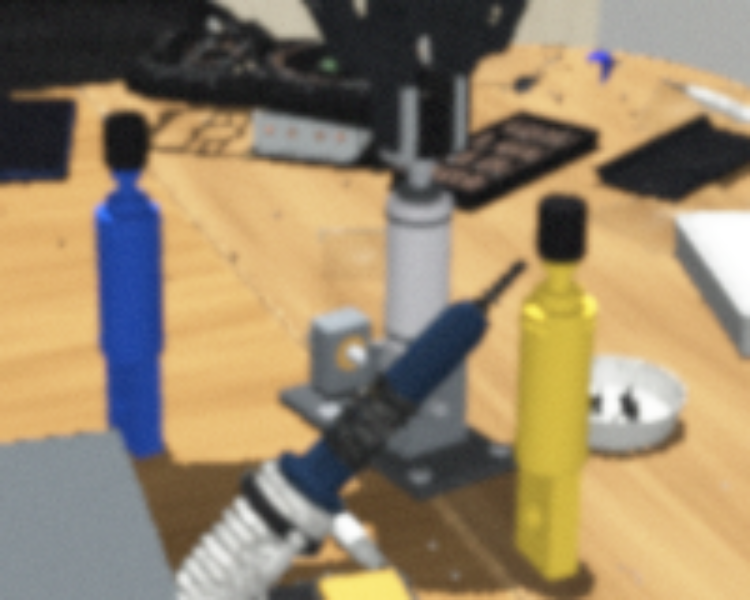

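The knob is gripped between the pads at about (435,110), the strut is upright, and the pin head has stayed against the block. I'll pull up slowly by 40 mm plus about 2 mm of slack.

play_rows(
  rows=[
    [0,0,-0.12,0,0,0,1],
    [0,0,-0.12,0,0,0,1],
    [0,0,-0.12,0,0,0,1],
    [0,0,-0.12,0,0,0,1],
    [0,0,-0.12,0,0,0,1],
    [0,0,-0.12,0,0,0,1],
    [0,0,-0.12,0,0,0,1],
    [0,0,-0.12,0,0,0,1],
    [0,0,-0.09,0,0,0,1],
    [0,0,0,0,0,0,1],
  ],
)

```text
time_s: 12.35
ee_pos: [0.5544, -0.0896, 0.2153]
tcp_rot: [180.0, 0.0, 103.1]
force: [-0.1, -0.5, -5.3]
width: 0.0201
grasp_force: 59.2
```

play_rows(
  rows=[
    [0,0,0,0,0,0,1],
    [0,0,0,0,0,0,1],
    [0,0,0,0,0,0,1],
    [0,0,0,0,0,0,1],
    [0,0,0,0,0,0,1],
    [0,0,0,0,0,0,1],
    [0,0,0,0,0,0,1],
    [0,0,0,0,0,0,1],
    [0,0,0,0,0,0,1],
    [0,0,0,0,0,0,1],
  ],
)

```text
time_s: 13.18
ee_pos: [0.5544, -0.0895, 0.2143]
tcp_rot: [180.0, 0.0, 103.1]
force: [1.1, 0.2, -5.2]
width: 0.02
grasp_force: 59.4
```

```bash
python3 - <<'E'
from h import *
togo([.555,-.0897,.2155],103)
im=find('side',['knob','strut','pin_head'])
cv2.imwrite('pics/s5.png',cv2.resize(im[150:310,200:400],(750,600)))
E
```

```text
t 13.18 pos [ 0.5544 -0.0895  0.2143] rpy [180.    0.  103.1] F [ 1.1  0.2 -5.2] w 0.02 g 59.4 shift [-0.01  0.01 -0.03] turn [0.   0.   0.03]
side knob 0.84 [ 0.5512 -0.0897  0.2065]
side knob 0.75 [ 0.5708 -0.2028  0.1605]
side knob 0.47 [ 0.4261 -0.0362  0.1575]
side strut 0.72 [ 0.5668 -0.2028  0.0023]
side strut 0.56 [ 0.4265 -0.0384 -0.0024]
side pin_head 0.54 [ 0.5334 -0.0099  0.0311]
```

View pics/s5.png

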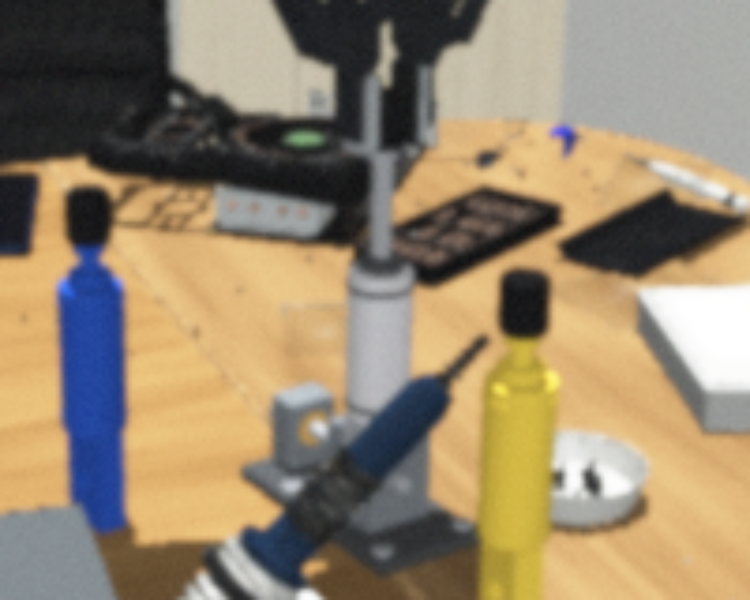

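The rod is drawn out: bare rod shows from about (380,150) to (380,262). The strut is upright, the pin head is still at the block, and the grip is firm. The tool rose 41 mm, so less about 2 mm of slack the rod is about 39 mm out.

```bash
python3 -c "
from h import *
print(ticket.job_done())"
```

```text
the job is handed in; nothing more can be done
None
```

I handed the job in with the pin home and the gripper still holding the knob, the rod about 39 mm out (tool rise less the roughly 2 mm of slack) and the strut upright; no verdict came back, and I did not look for the dark 40 mm ring up close or re-measure the dish and screwdriver.

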